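# Re-tension the quick-release tape spindle

## Robot

A 7-joint arm with a two-finger parallel gripper is mounted at the origin on a cart in front of the work surface, level with it; the furniture and walls round the work are solid. World frame = base frame: x ahead of the robot, y to its left, z up, the work surface at z = 0. Lengths are in m, angles in rad, forces in N, time in s.
With the tool pointing down it reaches from about 0.4 to 0.85 m from the base axis. Payload 10.4 kg.
Tool frame: the origin (TCP) lies between the finger pads; the fingertips stand 22 mm ahead of it and the grasp point (between the pads) lies 3 mm ahead of it; z points along the fingers, y is the line along which they close (so a half turn about z gives the same grasp; the last joint's range is limited). The gripper opens to 85 mm and grips with 20 to 120 N. Pads are 22 mm wide; open, the fingers measure 114 mm over their backs; the gripper's body (76 mm by 85 mm) begins 54 mm behind the grasp point. The pads swing forward as they close: fully open they stand 13 mm farther back than shut.
Start: joints at [-1.366, 0.332, -0.065, 1.46, 0.022, 1.35, -0.088], TCP at [0.141, 0.609, 0.253] pointing down, gripper open.
Joint ranges: [-2.6, 2.6], [-0.5, 2.12], [-1.47, 1.34], [0.16, 2.42], [-1.27, 4.41], [0.06, 2.06], [-2.6, 2.6]. Speed limits (rad/s): [2.22, 2.22, 2.79, 2.79, 3.14, 3.14, 3.14].

## Interface

Orientations are given as a unit quaternion [x, y, z, w].
In Python, from workcell import manip, camera, ticket, boxes_of, outline_of gives the robot as it stands.
- The arm moves only by the tool carry_out, never from a script. Its argument "deltas" is a list of rows, each a list of 5 numbers: the shift along the tool's x, y, z as a fraction of full scale, then the turn about the tool's z as a fraction of full scale, then the opening, from -1 (shut) to 1 (fully open), so that 0 is half open. In form: [[tx, ty, tz, spin, gripper], ...]. A call has 1 to 20 rows; each row is the pose to reach, as a shift and turn from the pose commanded when the call began, along the tool's axes at that moment; what a row does not reach only later rows make up. Full scale, the value 1, is 150 mm for a shift and 30 degrees for a turn. A row lasts 1/8 s, in which the tool goes at most 62.5 mm and 10.7 degrees, less where a joint would pass 70% of its speed; a pose out of reach is approached as far as the arm can. A call with a number of a shift or a turn outside -1 to 1 is refused whole. A call with a gripper value outside its range is refused whole. The fingers move at their own pace and stop on an object; "force" is the grip in N (left out, the last holds). Time passes only in rows, so rows that repeat a pose let the fingers close. It gives the time, the measured TCP pose, the force, the opening and the grip force at its end, in the units of the state.
- manip.get_obs(): the state, without advancing time (a new reading comes with each control period).
- camera(name): name is "scene" or "top" or "wrist"; returns a dict with "img" (480x640x3 uint8, red, green, blue), "depth" (480x640 float32, m along the optical axis (not along the pixel's ray), 0 where there is no reading), "vertical_fov" (degrees; the focal length in pixels is half the picture's height over the tangent of half this angle, whatever the lens; pixels are square), "cx", "cy" (the principal point, pixels), "k1" (the pictures are not rectified: a ray, as slopes to the right and down, at radius r is drawn at 1 + k1 r^2 times it, then the intrinsics apply), "R" (3x3) and "t" (3): a world point X has camera coordinates R X + t. Camera axes: x right, y down, z forward; pixel columns grow to the right and rows downward; lengths in m; the calibration is good to about 2 mm. A picture is of the moment at which its call begins.
- ticket.hand_in(): hands the job in; it is judged then, once.
Trained networks look in a picture, given as the dict that the camera call returned (one of the last four; its "shot" number tells which), for a name from the list of things; names that differ only in an ending like _2 or _b are one class to them, and where a whole thing is asked for, a point or a joint stands for the part that bears it (a point fixed in the world has none). Each returns a list of dicts, best first, with "conf" (0 to 1); they miss things now and then, are a little off and sometimes report something else, mostly with a low value. They report only what shows in the picture. A call takes as long as a camera call.
- boxes_of(query, picture): "position" ([x, y, z] in m, in world coordinates, good to about 4 mm: the middle of the surface that is visible of it).
- outline_of(query, picture): "region" (480x640 bool, what is visible of it).
The state is a dict: "clock": time; "joint_pos": joint angles; "joint_velocities": joint speeds; "tau": joint torques, N m; "position": TCP position; "ee_rot": TCP orientation; "ft_force": force on the tool from outside, world axes, zero at the start; "torque": the same for the moment, N m; "grip_width": opening from 0.0 (shut) to 1.0 (fully open); "grasp_force": force on a finger pad.
Only numpy, scipy, OpenCV 4.12 (cv2) and the standard library are available. Lean on these libraries where they do the work, as an engineer would, in place of code of your own. Each camera call takes 0.05 s, during which the arm holds its last target. There are 200 camera calls.

## Task

The tape roll sits loose on its quick-release spindle although the cam lever is shut. Flip the lever fully up to open it, screw the hexagonal nut down until you feel its round plate just bear lightly on the roll, then flip the lever fully down again so that the spring holds the roll firmly without being overtightened. Let go, and leave the stone points standing where they are.

Things in the scene. Friction and masses are not known exactly. Their poses are not given: they have to be found in the camera images.
- spindle_stand: grey metal stand fixed on the table: round foot 132 mm across with a tongue to its -x side. Origin on the table on the spindle's vertical axis; z up. From above, on the axis: steel hexagonal nut, round aluminium pressure plate 92 mm across, tape roll, black rubber spring seat. Only the lever and the nut are handled.
- lever_pivot (a point): pivot of the cam lever, 92 mm from the spindle's axis toward the stand's -x, 46 mm above the table; the hinge axis is the stand's y. Two cheeks 33 mm wide over all stand either side of it, up to 60 mm high.
- lever_grip (a point): point on the lever to take it by: 62 mm from the pivot, on the lever's centre line. The lever is a dark steel bar 14 mm wide (along the hinge axis) and 10 mm thick, its end 80 mm from the pivot.
- cam_lever (a joint): lever angle in rad: 0 is shut, lying level 46 mm above the table and pointing to the stand's -x (away from the spindle); 1.5 is open, almost upright. It stays where it is left (stiff pivot, about 2 N at the grip). Opening lifts stud, nut and plate by 3 mm; shutting pulls them down again by 3 mm.
- adjusting_nut: steel hexagonal nut on the spindle's axis, 30 mm across flats, 26 mm high, on a neck that carries the round pressure plate (92 mm across, turns with it). Origin at the centre of the hexagon's underside; x axis square to a pair of flats, as are the directions 60 and 120 degrees from it. How far the plate sits below the nut differs from stand to stand by about 1 mm.
- tape_roll: roll of masking tape 103 mm across, 25 mm high, lying flat on the spring seat between six lugs. Origin at the centre of its underside, 27 mm above the table.
- amethyst_point: bystander: purple stone point 31x27x70 mm standing on the table. Origin at its foot.
- jade_point: bystander: green stone point 27x28x75 mm standing on the table. Origin at its foot.
- citrine_point: bystander: yellow stone point 29x27x60 mm standing on the table. Origin at its foot.
- nut_grip (a point): point on the nut's axis at mid height of the hexagon, about 90 mm above the table; the plate's top is about 33 mm below it. Clockwise from above goes down 1.6 mm per rad. Turning takes about 0.05 N m while free. With the lever open the plate starts 3 to 6 mm above the roll; when it bears on it, the moment climbs past 0.13 N m within about half a rad (the spring seat gives 1 mm per 8 N).

How it is judged:
By the outcome, as a careful person would: the job done as asked, in the order asked, and still so for the second after the job is handed in, with the robot touching nothing.
It also fails if it takes over 70 s, if anything falls off the work surface, if the arm or the gripper's body presses on something with over 40 N, if the wrist force passes 120 N, or if a joint passes its speed limit or range.

## Working session

There is one attempt and no reset: what is moved stays moved. The work goes in short steps, Python scripts to look and compute and a tool call to move; the robot and the scene stay as the last step left them, time stands still between calls to the robot, and variables do not carry over. Pictures are saved under pics/ and viewed, at most 10 in all, crops included, and the job is handed in when it is done.

Besides the shell and the picture viewer there is one more tool, called after ">>>" as a command line: name --pt "numbers of a row" for each row, then --argument value for the rest. carry_out: Moves the arm, as the interface text tells. Its arguments: {"type":"object","properties":{"deltas":{"type":"array","items":{"type":"array","items":{"type":"number"}}},"force":{"type":"number"}},"required":["deltas"]}

```bash
mkdir -p pics
cat > h.py <<'E'
import numpy as np, cv2
from workcell import manip, camera, ticket, boxes_of, outline_of
def cloud(p):
    h,w=p['depth'].shape; f=h/2/np.tan(np.radians(p['vertical_fov'])/2)
    u,v=np.meshgrid(np.arange(w),np.arange(h))
    K=np.array([[f,0,p['cx']],[0,f,p['cy']],[0,0,1]])
    pts=np.stack([u,v],-1).reshape(-1,1,2).astype(float)
    n=cv2.undistortPoints(pts,K,np.array([p['k1'],0,0,0.]))[:,0].reshape(h,w,2)
    d=p['depth'][...,None]; c=np.concatenate([n*d,d],-1)
    return (c-p['t'])@np.array(p['R'])
def save(p,n): cv2.imwrite('pics/'+n+'.png',p['img'][:,:,::-1])
E
python3 - <<'E'
from h import *
o=manip.get_obs(); print({k:np.round(v,3) for k,v in o.items()})
for c in ['top','scene']:
    p=camera(c); save(p,c+'0'); print(c,p['k1'],-np.array(p['R']).T@p['t'])
    np.savez(c+'0',**{k:p[k] for k in p})
    C=cloud(p)
    for q in ['spindle_stand','lever_grip','adjusting_nut','tape_roll','amethyst_point','jade_point','citrine_point']:
        b=boxes_of(q,p)[:2]; print(q,[(np.round(x['position'],3),round(x['conf'],2)) for x in b])
E
```

```text
{'clock': np.float64(0.0), 'joint_pos': array([-1.366,  0.333, -0.065,  1.461,  0.022,  1.35 , -0.089]), 'joint_velocities': array([-0.001, -0.   , -0.   ,  0.001,  0.004, -0.001, -0.   ]), 'tau': array([-0.0000e+00, -6.2544e+01,  4.9000e-02, -3.9161e+01,  1.6000e-02,
        1.0000e-02, -0.0000e+00]), 'position': array([0.141, 0.609, 0.253]), 'ee_rot': array([ 0.114,  0.994, -0.001, -0.   ]), 'ft_force': array([-0.275,  0.109,  0.19 ]), 'torque': array([-0.021, -0.001, -0.038]), 'grasp_force': np.float64(0.0), 'grip_width': np.float64(0.999)}
top -0.09942676771017137 [0.46834105 0.28072987 0.95573336]
spindle_stand [(array([0.55 , 0.317, 0.053]), 0.94)]
lever_grip [(array([0.53 , 0.221, 0.049]), 0.93)]
adjusting_nut [(array([0.562, 0.342, 0.058]), 0.97)]
tape_roll []
amethyst_point [(array([0.437, 0.087, 0.05 ]), 0.67)]
jade_point [(array([0.72 , 0.202, 0.053]), 0.79)]
citrine_point [(array([0.561, 0.461, 0.046]), 0.56)]
scene -0.11540561093152726 [0.23933835 0.91382995 0.50571459]
spindle_stand [(array([0.545, 0.347, 0.038]), 0.93)]
lever_grip [(array([0.528, 0.222, 0.052]), 0.61)]
adjusting_nut [(array([0.561, 0.349, 0.056]), 0.59)]
tape_roll [(array([0.536, 0.38 , 0.044]), 0.9)]
amethyst_point [(array([0.433, 0.086, 0.034]), 0.72)]
jade_point [(array([0.723, 0.21 , 0.034]), 0.9)]
citrine_point [(array([0.554, 0.476, 0.03 ]), 0.93), (array([0.521, 0.225, 0.053]), 0.45)]
```

View pics/top0.png

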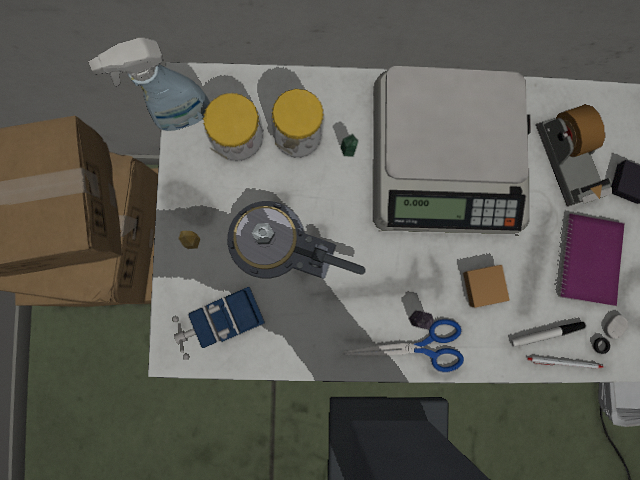

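Run:
```python
from h import *
p=dict(np.load('top0.npz')); C=cloud(p)
# points around stand
z=C[...,2]; m=(p['depth']>0)&(np.hypot(C[...,0]-.562,C[...,1]-.345)<.16)
for lo,hi in [(.08,.12),(.05,.066),(.045,.058)]:
    k=m&(z>lo)&(z<hi); P=C[k]; print(lo,len(P),P.mean(0).round(4),np.median(P,0).round(4),P.min(0).round(3),P.max(0).round(3))
k=m&(z>.08)&(np.hypot(C[...,0]-.562,C[...,1]-.345)<.04)
P=C[k&(z>.095)]; r=cv2.minAreaRect(P[:,:2].astype(np.float32)*1000);print('nut',r)
hull=cv2.convexHull(P[:,:2].astype(np.float32)*1000)[:,0]
c=np.array(r[0]); 
# hexagon fit : support widths
for a in range(0,60,5):
    w=[np.ptp(hull@[np.cos(np.radians(a+b)),np.sin(np.radians(a+b))]) for b in (0,60,120)]; print(a,np.round(w,1))
# plate circle
k=m&(z>.05)&(z<.066)&(np.hypot(C[...,0]-.562,C[...,1]-.345)<.06);print('plate',np.median(z[k]),cv2.minEnclosingCircle(C[k][:,:2].astype(np.float32)*1000))
# lever
k=m&(z>.045)&(z<.06)&(C[...,1]<.345-.105)
print('lever',k.sum(),cv2.minAreaRect(C[k][:,:2].astype(np.float32)*1000),np.median(z[k]))
```

```text
0.08 880 [0.6494 0.348  0.0992] [0.7042 0.3427 0.1008] [0.55  0.281 0.08 ] [0.721 0.413 0.12 ]
0.05 3466 [0.5635 0.3273 0.056 ] [0.5558 0.3304 0.0564] [0.412 0.19  0.05 ] [0.721 0.474 0.066]
0.045 3024 [0.5615 0.3277 0.054 ] [0.5531 0.3293 0.055 ] [0.411 0.19  0.045] [0.72  0.476 0.058]
nut ((565.261962890625, 337.38525390625), (29.427682876586914, 31.91901397705078), 0.9380831718444824)
0 [29.6 30.4 30.3]
5 [30.3 30.  30.3]
10 [31.1 30.4 31.2]
15 [31.9 31.1 32. ]
20 [32.5 31.6 32.6]
25 [32.9 31.9 33.1]
30 [33.1 31.9 33.3]
35 [33.1 32.1 33.3]
40 [32.9 32.2 33. ]
45 [32.6 32.  32.5]
50 [31.9 31.6 31.7]
55 [31.1 31.  30.7]
plate 0.05664904559062052 ((565.4762573242188, 337.67926025390625), 51.600154876708984)
lever 293 ((528.6073608398438, 219.0770263671875), (60.63115692138672, 23.29636573791504), 60.04307174682617) 0.052111277574399276
```

The top view shows the stand at about (265, 235), with the lever pointing right and down to about (363, 270). The stone points stand well clear of it at (420, 318), (348, 145) and (190, 240). Next I'll fit the lever line.

```bash
cat >> h.py <<'E'
def to_tool(target, tooly=None):
    "shift in tool axes (mm) and spin (deg) from the measured pose"
    from scipy.spatial.transform import Rotation as Ro
    o=manip.get_obs(); R=Ro.from_quat(o['ee_rot']); d=R.inv().apply(np.array(target)-o['position'])
    y=R.apply([0,1,0]); a=np.degrees(np.arctan2(y[1],y[0]))
    return (d*1000).round(1), a.round(1), None if tooly is None else round((a-tooly+180)%360-180,1)
E
python3 - <<'E'
from h import *
for c in ['top','scene']:
    p=camera(c); C=cloud(p)
    for q in ['lever_grip','adjusting_nut']:
        r=outline_of(q,p)
        if not r: continue
        k=r[0]['region']&(p['depth']>0); P=C[k]
        print(c,q,k.sum(),P.mean(0).round(4),P.min(0).round(3),P.max(0).round(3))
        if q=='lever_grip':
            Q=P[(P[:,2]>.046)&(P[:,2]<.06)]; print(len(Q),cv2.minAreaRect((Q[:,:2]*1000).astype(np.float32)),np.percentile(Q[:,2],[10,50,90]).round(4))
            # cross-section centers along nominal direction
            a=np.radians(-107.2); ax=np.array([.5653,.3376]); e=np.array([np.cos(a),np.sin(a)]); n=np.array([-e[1],e[0]])
            s=(Q[:,:2]-ax)@e; t=(Q[:,:2]-ax)@n
            for s0 in np.arange(.08,.18,.01):
                w=(s>s0)&(s<s0+.01)
                if w.sum()>3: print(round(s0+.005,3),w.sum(),(np.array([t[w].min(),t[w].max(),np.median(t[w])])*1000).round(1),np.median(Q[w,2]).round(4))
        else:
            T=P[:,2]; print('top z',np.percentile(T,[5,50,95,99]).round(4))
print(to_tool([.538,.249-.03,.2],-17.2))
E
```

```text
top lever_grip 520 [0.5272 0.2191 0.0522] [0.508 0.174 0.   ] [0.547 0.26  0.061]
504 ((526.16796875, 216.812255859375), (88.6305923461914, 18.054824829101562), 71.23445892333984) [0.0499 0.0528 0.0557]
0.085 53 [-9.6  8.4 -0.7] 0.0542
0.095 67 [-9.7  8.2 -0.7] 0.0553
0.105 57 [-9.4  6.9 -1.5] 0.0516
0.115 54 [-7.9  5.4 -1.2] 0.0515
0.125 51 [-7.8  6.  -1.3] 0.0517
0.135 55 [-8.   6.1 -1.4] 0.0521
0.145 56 [-8.   5.8 -1.3] 0.0528
0.155 53 [-8.3  5.7 -1.7] 0.0533
0.165 52 [-8.2  5.3 -1.8] 0.0534
0.175 6 [-5.   3.3 -0.8] 0.053
top adjusting_nut 2490 [0.5645 0.3365 0.0632] [0.52  0.291 0.05 ] [0.612 0.383 0.108]
top z [0.0545 0.0574 0.1043 0.1061]
scene lever_grip 366 [0.5306 0.2171 0.0476] [ 0.509  0.089 -0.   ] [0.576 0.265 0.06 ]
311 ((530.3700561523438, 219.02325439453125), (89.17928314208984, 23.943910598754883), 75.7845687866211) [0.0483 0.053  0.0559]
0.085 76 [-11.7  11.6  -1.3] 0.0535
0.095 13 [-11.3   9.9   0.7] 0.0567
0.105 24 [-10.7   6.3  -1.7] 0.0528
0.115 33 [-8.4  5.6 -2.5] 0.052
0.125 35 [-7.5  6.3 -4.4] 0.0524
0.135 39 [-7.7  6.6 -4.4] 0.0531
0.145 27 [-8.5  5.6 -2.4] 0.0535
0.155 33 [-7.7  4.6 -4.5] 0.0533
0.165 26 [-8.2  4.7 -3. ] 0.0538
scene adjusting_nut 4708 [0.5505 0.3328 0.0401] [ 0.502  0.11  -0.001] [0.67  0.406 0.111]
top z [0.0069 0.038  0.0992 0.1059]
(array([-474.6, -290.2,   53.3]), np.float64(76.9), np.float64(94.1))
```

>>> carry_out --pt "-0.77 -0.536 0 0 1" --pt "-0.77 -0.536 0 0 0.2" --pt "-0.77 -0.536 0 0 0" --force 25

```text
clock: 1.48
position: [0.2392, 0.5016, 0.2538]
ee_rot: [0.117, 0.993, 0.0, 0.001]
ft_force: [-0.6, -0.4, -0.2]
grip_width: 0.603
grasp_force: 0.0
```

>>> carry_out --pt "-0.77 -0.536 0 0 0" --pt "-0.77 -0.536 0 0 0" --pt "-0.77 -0.536 0 0 0"

```text
clock: 1.85
position: [0.3326, 0.3973, 0.2537]
ee_rot: [0.116, 0.993, 0.0, 0.0]
ft_force: [-0.3, -0.2, 0.4]
grip_width: 0.498
grasp_force: 0.0
```

>>> carry_out --pt "-0.77 -0.536 0 0 0" --pt "-0.77 -0.536 0 0 0" --pt "-0.77 -0.536 0 0 0"

```text
clock: 2.22
position: [0.4265, 0.2931, 0.2536]
ee_rot: [0.116, 0.993, -0.0, 0.0]
ft_force: [0.2, 0.3, 0.8]
grip_width: 0.495
grasp_force: 0.0
```

>>> carry_out --pt "-0.77 -0.536 0 1 0" --pt "-0.77 -0.536 0 1 0" --pt "-0.77 -0.536 0 1 0"

```text
clock: 2.6
position: [0.5205, 0.1888, 0.2534]
ee_rot: [0.371, 0.929, -0.0, 0.001]
ft_force: [-0.7, 0.8, -1.2]
grip_width: 0.499
grasp_force: 0.0
```

>>> carry_out --pt "0 0 0 1 0" --pt "0 0 0 1 0" --pt "0 0 0 1 0"

```text
clock: 2.98
position: [0.5181, 0.1932, 0.2532]
ee_rot: [0.596, 0.803, 0.0, -0.0]
ft_force: [0.6, 1.0, -1.3]
grip_width: 0.502
grasp_force: 0.0
```

>>> carry_out --pt "0 0 0 1 0" --pt "0 0 0 1 0" --pt "0 0 0 1 0"

```text
clock: 3.35
position: [0.5181, 0.1932, 0.2532]
ee_rot: [0.784, 0.621, 0.0, -0.0]
ft_force: [-0.5, -0.2, -0.4]
grip_width: 0.499
grasp_force: 0.0
```

Run:
```python
from h import *
print(to_tool([.5184,.1909,.15],-17.5)); o=manip.get_obs(); print(o['clock'],o['position'].round(3),o['joint_pos'].round(2),o['grip_width'])
```

```text
(array([ -2.3,   0.9, 103.2]), np.float64(-13.2), np.float64(4.3))
3.35 [0.518 0.193 0.253] [-0.84  0.17  0.46  1.68 -0.08  1.31 -0.6 ] 0.49885341745922074
```

>>> carry_out --pt "-0.015 0.006 0.3 0.14 0" --pt "-0.015 0.006 0.55 0.14 0" --pt "-0.015 0.006 0.55 0.14 0"

```text
clock: 3.72
position: [0.517, 0.1899, 0.1685]
ee_rot: [0.805, 0.594, -0.002, -0.0]
ft_force: [-0.3, -0.6, 0.7]
grip_width: 0.498
grasp_force: 0.0
```

Run:
```python
from h import *
p=camera('wrist'); save(p,'w1'); C=cloud(p)
r=outline_of('lever_grip',p)
k=r[0]['region']&(p['depth']>0); P=C[k]; Q=P[(P[:,2]>.046)&(P[:,2]<.056)]
print(k.sum(),cv2.minAreaRect((Q[:,:2]*1000).astype(np.float32)),np.percentile(Q[:,2],[10,50,90]).round(4))
a=np.radians(-107.5); ax=np.array([.5653,.3376]); e=np.array([np.cos(a),np.sin(a)]); n=np.array([-e[1],e[0]])
s=(Q[:,:2]-ax)@e; t=(Q[:,:2]-ax)@n
for s0 in np.arange(.08,.18,.01):
    w=(s>s0)&(s<s0+.01)
    if w.sum()>3: print(round(s0+.005,3),w.sum(),(np.array([t[w].min(),t[w].max(),np.median(t[w])])*1000).round(1),np.median(Q[w,2]).round(4))
print('smax',s.max(),to_tool([.5184,.1909,.045],-17.5), manip.get_obs()['ft_force'])
```

```text
2447 ((527.689697265625, 216.2427978515625), (87.80131530761719, 17.36212921142578), 71.07215118408203) [0.0509 0.0525 0.0548]
0.085 236 [-6.6 10.3  2.8] 0.0539
0.095 263 [-7.3  9.8  1.6] 0.0551
0.105 283 [-6.7  9.9  1.7] 0.0515
0.115 279 [-5.3  8.2  1.7] 0.0516
0.125 272 [-5.3  8.4  1.2] 0.052
0.135 266 [-5.3  8.5  1.3] 0.0522
0.145 254 [-5.3  8.   1.3] 0.0527
0.155 233 [-5.2  8.2  1.5] 0.053
0.165 219 [-5.2  8.4  1.5] 0.0531
0.175 9 [-0.7  5.3  2.3] 0.0526
smax 0.17095064092552173 (array([  0.5,  -1.1, 126.9]), np.float64(-17.2), np.float64(0.3)) [ 0.12255439 -0.02315811  0.38830671]
```

View pics/w1.png

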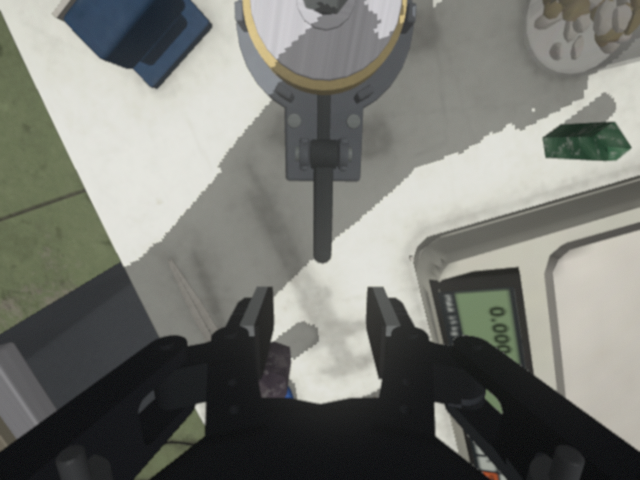

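Run:
```python
from h import *
p=dict(np.load('top0.npz')); C=cloud(p)
g=np.array([.5193,.1917]); a=np.radians(-17.5); y=np.array([np.cos(a),np.sin(a)]); x=np.array([-y[1],y[0]])
d=C[...,:2]-g; u=d@x; v=d@y; k=(p['depth']>0)&(C[...,2]>.015)
for lo in (-.1,-.08,-.06,-.04,-.02,0,.02,.04,.06,.08):
    w=k&(u>lo)&(u<lo+.02)&(v>.012)&(v<.12); 
    w2=k&(u>lo)&(u<lo+.02)&(v<-.012)&(v>-.12)
    print(lo,'v+',(v[w].min().round(3),C[w][:,2].max().round(3)) if w.any() else None,'v-',(v[w2].max().round(3),C[w2][:,2].max().round(3)) if w2.any() else None)
print(to_tool([.5193,.1917,.043],-17.5))
```

```text
-0.1 v+ (np.float64(0.092), np.float64(0.074)) v- None
-0.08 v+ (np.float64(0.086), np.float64(0.076)) v- None
-0.06 v+ (np.float64(0.08), np.float64(0.079)) v- None
-0.04 v+ (np.float64(0.073), np.float64(0.082)) v- None
-0.02 v+ (np.float64(0.078), np.float64(0.081)) v- None
0 v+ (np.float64(0.104), np.float64(0.057)) v- None
0.02 v+ None v- None
0.04 v+ (np.float64(0.012), np.float64(0.061)) v- (np.float64(-0.012), np.float64(0.06))
0.06 v+ (np.float64(0.012), np.float64(0.06)) v- (np.float64(-0.012), np.float64(0.062))
0.08 v+ (np.float64(0.015), np.float64(0.036)) v- (np.float64(-0.019), np.float64(0.038))
(array([  1.6,  -0.5, 128.9]), np.float64(-17.2), np.float64(0.3))
```

>>> carry_out --pt "0.01 -0.003 0.4 0 0" --pt "0.01 -0.003 0.8 0 0" --pt "0.01 -0.003 0.86 0 0" --pt "0.01 -0.003 0.86 0 -1" --pt "0.01 -0.003 0.86 0 -1" --pt "0.01 -0.003 0.86 0 -1" --pt "0.01 -0.003 0.86 0 -1" --force 25

```text
clock: 4.7
position: [0.5194, 0.1916, 0.0443]
ee_rot: [0.805, 0.593, 0.001, -0.001]
ft_force: [-4.4, 0.4, 2.5]
grip_width: 0.158
grasp_force: 28.8
```

Run:
```python
from h import *
print(to_tool([.5193,.1917,.043],-17.5)); o=manip.get_obs(); print(o['ft_force'],o['torque'],o['grip_width']*85)
# arc about pivot, radius r; tool x = toward spindle?
import math
for th in np.arange(0,1.56,.1): print(round(th,2),[round(62*(1-math.cos(th))/150,3), round(-62*math.sin(th)/150,3)])
```

```text
(array([ 0. , -0.1,  1.3]), np.float64(-17.2), np.float64(0.3))
[-4.391229    0.40882985  2.45611641] [ 0.2808607   0.98497605 -0.23411285] 13.42182151234293
0.0 [0.0, -0.0]
0.1 [0.002, -0.041]
0.2 [0.008, -0.082]
0.3 [0.018, -0.122]
0.4 [0.033, -0.161]
0.5 [0.051, -0.198]
0.6 [0.072, -0.233]
0.7 [0.097, -0.266]
0.8 [0.125, -0.297]
0.9 [0.156, -0.324]
1.0 [0.19, -0.348]
1.1 [0.226, -0.368]
1.2 [0.264, -0.385]
1.3 [0.303, -0.398]
1.4 [0.343, -0.407]
1.5 [0.384, -0.412]
```

>>> carry_out --pt "0.002 0 -0.041 0 -1" --pt "0.008 0 -0.082 0 -1" --pt "0.018 0 -0.122 0 -1" --pt "0.033 0 -0.161 0 -1" --pt "0.051 0 -0.198 0 -1" --pt "0.072 0 -0.233 0 -1" --pt "0.097 0 -0.266 0 -1" --pt "0.125 0 -0.297 0 -1"

```text
clock: 5.7
position: [0.5242, 0.207, 0.0864]
ee_rot: [0.806, 0.593, -0.001, 0.0]
ft_force: [-3.9, -4.9, -3.7]
grip_width: 0.159
grasp_force: 25.9
```

>>> carry_out --pt "0.031 0 -0.027 0 -1" --pt "0.065 0 -0.051 0 -1" --pt "0.101 0 -0.071 0 -1" --pt "0.139 0 -0.088 0 -1" --pt "0.178 0 -0.101 0 -1" --pt "0.218 0 -0.11 0 -1" --pt "0.259 0 -0.115 0 -1" --pt "0.279 0 -0.116 0 -1"

```text
clock: 6.7
position: [0.5369, 0.2472, 0.1045]
ee_rot: [0.805, 0.593, -0.001, 0.0]
ft_force: [-6.7, -5.9, 4.5]
grip_width: 0.16
grasp_force: 24.8
```

>>> carry_out --pt "0.01 0 0 0 -1" --pt "0.02 0 0 0 -1"

```text
clock: 6.95
position: [0.5378, 0.2499, 0.1046]
ee_rot: [0.805, 0.593, -0.001, 0.0]
ft_force: [-6.9, -5.7, 3.3]
grip_width: 0.161
grasp_force: 24.5
```

Run:
```python
from h import *
print(to_tool([.5193,.1917,.0443],-17.5))
p=camera('scene'); save(p,'s1')
```

```text
(array([-61. ,  -0.3,  60.4]), np.float64(-17.3), np.float64(0.2))
```

View pics/s1.png

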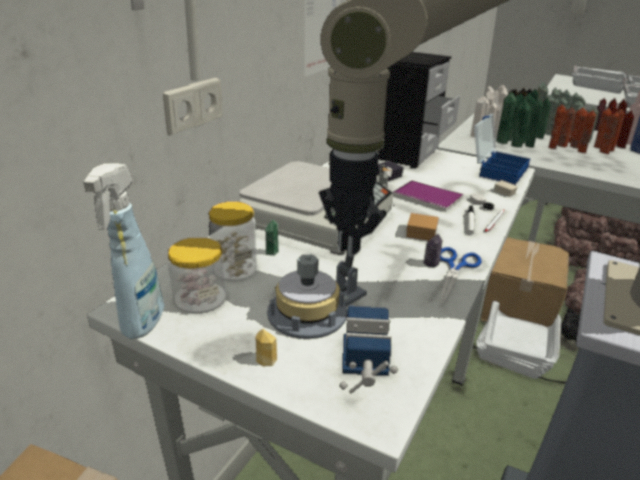

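The scene view shows the lever near upright in the gripper at about (350, 270). I'll press on a few millimetres to confirm the stop.

>>> carry_out --pt "0.015 0 0 0 -1" --pt "0.03 0 0.002 0 -1" --pt "0.03 0 0.002 0 -1"

```text
clock: 7.38
position: [0.5393, 0.2547, 0.1044]
ee_rot: [0.805, 0.593, -0.0, 0.0]
ft_force: [-5.9, -4.2, 4.0]
grip_width: 0.161
grasp_force: 24.4
```

>>> carry_out --pt "0.015 0 0 0 -1" --pt "0.03 0 0.002 0 -1" --pt "0.03 0 0.002 0 -1"

```text
clock: 7.75
position: [0.5403, 0.2575, 0.1041]
ee_rot: [0.806, 0.592, -0.002, 0.001]
ft_force: [-10.9, -9.9, 8.9]
grip_width: 0.161
grasp_force: 24.8
```

>>> carry_out --pt "-0.02 0 0 0 -0.6" --pt "-0.02 0 0 0 0" --pt "-0.02 0 0 0 0" --pt "-0.02 0 -0.4 0 0" --pt "-0.02 0 -0.8 0 0" --pt "-0.02 0 -0.8 0 0"

```text
clock: 8.5
position: [0.5421, 0.2579, 0.2287]
ee_rot: [0.805, 0.593, 0.005, 0.0]
ft_force: [0.4, 0.5, -0.1]
grip_width: 0.499
grasp_force: 0.0
```

Run:
```python
from h import *
o=manip.get_obs(); print(o['position'].round(4),o['joint_pos'].round(2),o['ft_force'].round(1),o['torque'].round(2))
for c in ['top','wrist']:
    p=camera(c); save(p,c+'2'); C=cloud(p)
    b=boxes_of('lever_grip',p)[:1]; print(b)
    d=np.hypot(C[...,0]-.565,C[...,1]-.338)
    P=C[(p['depth']>0)&(d<.025)&(C[...,2]>.098)&(C[...,2]<.12)]
    if len(P)<20: print('none');continue
    zt=np.median(P[:,2]); P=P[abs(P[:,2]-zt)<.004]
    print(c,len(P),zt,cv2.minEnclosingCircle((P[:,:2]*1000).astype(np.float32)))
    h=cv2.convexHull((P[:,:2]*1000).astype(np.float32))[:,0]
    f=lambda a:sum(np.ptp(h@[np.cos(np.radians(a+b)),np.sin(np.radians(a+b))]) for b in (0,60,120))/3
    w=[f(a) for a in range(60)]; print('angle',np.argmin(w),min(w),max(w))
    pl=C[(p['depth']>0)&(d<.044)&(d>.022)&(C[...,2]<.075)&(C[...,2]>.045)]; print('plate z',np.median(pl[:,2]))
    k=(p['depth']>0)&(C[...,2]>.1)&(C[...,2]<.14)&(d>.06)&(d<.13)
    if k.any(): print('lever top',np.median(C[k],0),C[k].max(0))
print(to_tool([.5653,.3376,.2],121))
```

```text
[0.5421 0.2579 0.2287] [-0.89  0.3   0.45  1.6  -0.14  1.27 -0.72] [ 0.4  0.5 -0.1] [ 0.   -0.06 -0.  ]
[]
top 308 0.10717728109495422 ((564.9874267578125, 337.1913757324219), 16.76322364807129)
angle 2 29.806955172244063 32.51506682084928
plate z 0.059938020406587134
[{'position': [0.5365, 0.2535, 0.0953], 'conf': 0.88}]
wrist 1657 0.1070966904066108 ((566.8202514648438, 336.36029052734375), 17.050949096679688)
angle 3 30.16786592687302 33.71194127945271
plate z 0.059958155484616346
lever top [0.53840924 0.24750924 0.12161753] [0.54504028 0.25120362 0.12680605]
(array([84.9,  1.2, 21.9]), np.float64(-17.2), np.float64(-138.2))
```

View pics/wrist2.png

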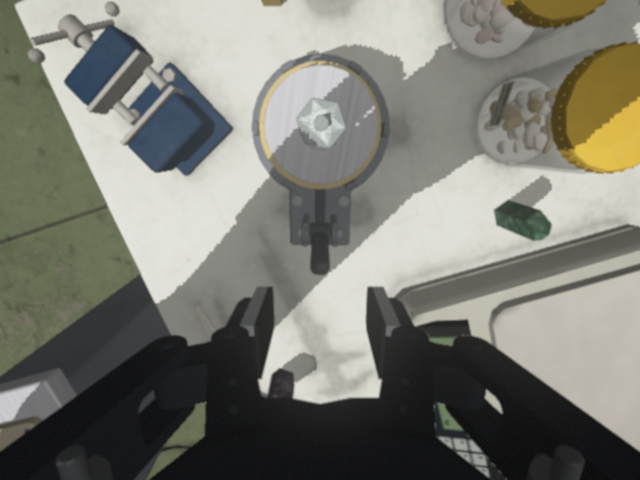

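The wrist view shows the lever upright at (320, 250) and the nut at (322, 122). Next I'll go over the nut.

>>> carry_out --pt "0.3 0.01 0 -0.4 0.4" --pt "0.565 0.013 0 -0.7 0.4" --pt "0.565 0.013 0 -1 0.4" --pt "0.565 0.013 0 -1 0.4"

```text
clock: 9.2
position: [0.5662, 0.337, 0.2214]
ee_rot: [0.625, 0.781, -0.001, -0.0]
ft_force: [-0.5, 0.2, -0.1]
grip_width: 0.706
grasp_force: 0.0
```

>>> carry_out --pt "0 0 0 -1 0.4" --pt "0 0 0 -1 0.4" --pt "0 0 0 -1 0.4"

```text
clock: 9.57
position: [0.5665, 0.3364, 0.2225]
ee_rot: [0.401, 0.916, -0.001, -0.0]
ft_force: [-0.6, -0.1, -0.1]
grip_width: 0.699
grasp_force: 0.0
```

>>> carry_out --pt "0 0 0 -1 0.4" --pt "0 0 0 -1 0.4" --pt "0 0 0 -1 0.4"

```text
clock: 9.95
position: [0.5664, 0.3364, 0.2225]
ee_rot: [0.15, 0.989, -0.0, -0.0]
ft_force: [-0.1, 0.1, -0.1]
grip_width: 0.7
grasp_force: 0.0
```

>>> carry_out --pt "0 0 0 -1 0.4" --pt "0 0 0 -1 0.4" --pt "0 0 0 -1 0.4"

```text
clock: 10.32
position: [0.5665, 0.3364, 0.2225]
ee_rot: [-0.111, 0.994, -0.0, -0.0]
ft_force: [0.3, 0.5, -0.1]
grip_width: 0.704
grasp_force: 0.0
```

>>> carry_out --pt "0 0 0 -0.64 0.4" --pt "0 0 0 -0.64 0.4" --pt "0 0 0 -0.64 0.4"

```text
clock: 10.7
position: [0.5665, 0.3364, 0.2226]
ee_rot: [-0.273, 0.962, -0.0, -0.0]
ft_force: [0.1, 1.0, -0.2]
grip_width: 0.704
grasp_force: 0.0
```

Run:
```python
from h import *
o=manip.get_obs(); print(o['clock'],o['position'].round(4),o['joint_pos'].round(2),o['ft_force'].round(1),o['torque'].round(2))
print(to_tool([.566,.337,.094],122.5))
```

```text
10.7 [0.5665 0.3364 0.2226] [-0.63  0.42  0.03  1.41 -0.01  1.32  1.53] [ 0.1  1.  -0.2] [ 0.   -0.01 -0.04]
(array([  0. ,   0.7, 128.6]), np.float64(121.7), np.float64(-0.8))
```

>>> carry_out --pt "0 0.003 0.4 -0.03 0.4" --pt "0 0.003 0.7 -0.03 0.4" --pt "0 0.003 0.857 -0.03 0.4" --pt "0 0.003 0.857 -0.03 0.4" --pt "0 0.003 0.857 -0.03 -0.3" --pt "0 0.003 0.857 -0.03 -1" --pt "0 0.003 0.857 -0.03 -1" --pt "0 0.003 0.857 -0.03 -1" --force 30

```text
clock: 11.7
position: [0.5668, 0.3387, 0.0966]
ee_rot: [-0.283, 0.959, 0.001, 0.001]
ft_force: [-3.1, 0.8, 7.0]
grip_width: 0.35
grasp_force: 33.1
```

Run:
```python
from h import *
o=manip.get_obs(); print(o['clock'],o['position'].round(4),o['joint_pos'].round(2),o['ft_force'].round(2),o['torque'].round(3),o['grip_width']*85,o['grasp_force'],to_tool([.566,.337,.094],122.5))
```

```text
11.7 [0.5668 0.3387 0.0966] [-0.62  0.52  0.02  1.53 -0.01  1.08  1.54] [-3.07  0.77  7.04] [ 0.141  0.515 -0.018] 29.71447482670545 33.05192392668687 (array([ 1.6, -1. ,  2.6]), np.float64(122.8), np.float64(0.3))
```

>>> carry_out --pt "0 0 0.002 0.33 -1" --pt "0 0 0.004 0.66 -1" --pt "0 0 0.0056 1 -1" --pt "0 0 0.0056 1 -1"

```text
clock: 12.2
position: [0.5669, 0.3382, 0.0957]
ee_rot: [-0.023, 1.0, 0.001, 0.001]
ft_force: [-2.2, -0.7, 6.6]
grip_width: 0.347
grasp_force: 33.3
```

```bash
cat > t.py <<'E'
from h import *
o=manip.get_obs(); q=o['ee_rot']
a=to_tool([.566,.337,.09])[1]
print(round(o['clock'],2),o['position'].round(4),'ang',a,'j7',o['joint_pos'][6].round(2),'F',o['ft_force'].round(2),'T',o['torque'].round(3),'tau7',o['tau'][6].round(3),o['grip_width']*85)
E
python3 t.py
```

```text
12.2 [0.5669 0.3382 0.0957] ang 92.7 j7 1.06 F [-2.17 -0.71  6.58] T [-0.187  0.529 -0.106] tau7 -1.378 29.51544634025327
```

>>> carry_out --pt "0 0 0.002 0.33 -1" --pt "0 0 0.004 0.66 -1" --pt "0 0 0.0056 1 -1" --pt "0 0 0.0056 1 -1"

```text
clock: 12.7
position: [0.5668, 0.3378, 0.0948]
ee_rot: [0.236, 0.972, 0.001, 0.001]
ft_force: [-3.4, -1.7, 8.3]
grip_width: 0.347
grasp_force: 33.5
```

```bash
python3 t.py
```

```text
12.7 [0.5668 0.3378 0.0948] ang 62.7 j7 0.58 F [-3.42 -1.67  8.33] T [-0.588  0.787 -0.019] tau7 -1.372 29.512415441041647
```

>>> carry_out --pt "0 0 0.002 0.33 -1" --pt "0 0 0.004 0.66 -1" --pt "0 0 0.0056 1 -1" --pt "0 0 0.0056 1 -1"

```text
clock: 13.2
position: [0.5665, 0.3375, 0.094]
ee_rot: [0.48, 0.877, 0.0, 0.0]
ft_force: [-5.7, -2.8, 10.5]
grip_width: 0.344
grasp_force: 33.7
```

```bash
python3 t.py
```

```text
13.2 [0.5665 0.3375 0.094 ] ang 32.6 j7 0.09 F [-5.66 -2.8  10.55] T [-0.812  1.281 -0.09 ] tau7 -1.364 29.24836057573632
```

```bash
cat > t.py <<'E'
from h import *
T=[];F=[];tz=[]
for i in range(6):
    camera('wrist'); o=manip.get_obs(); T.append(o['torque']); F.append(o['ft_force']); tz.append(o['tau'][6])
a=to_tool([.566,.337,.09])[1]
print(round(o['clock'],2),o['position'].round(4),'ang',a,'j7',o['joint_pos'][6].round(2),'F',np.mean(F,0).round(2),'T',np.mean(T,0).round(3),'std',np.std(T,0)[2].round(3),'tau7',np.round(tz,3),round(o['grip_width']*85,1))
E
python3 t.py
```

```text
13.5 [0.5665 0.3375 0.094 ] ang 32.8 j7 0.1 F [-5.45 -3.34 10.76] T [-0.806  1.291 -0.076] std 0.018 tau7 [-0.367 -0.043  0.041  0.06   0.064  0.065] 29.7
```

>>> carry_out --pt "0 0 0 0.25 -1" --pt "0 0 0 0.5 -1" --pt "0 0 0 0.5 -1"

```text
clock: 13.88
position: [0.5663, 0.3375, 0.0936]
ee_rot: [0.59, 0.807, 0.0, -0.0]
ft_force: [-5.1, -4.1, 9.5]
grip_width: 0.346
grasp_force: 33.4
```

```bash
python3 t.py
```

```text
14.18 [0.5663 0.3374 0.0936] ang 17.8 j7 -0.14 F [-5.71 -3.    8.61] T [-0.766  1.249 -0.031] std 0.028 tau7 [-0.25  -0.015  0.045  0.059  0.062  0.062] 29.7
```

>>> carry_out --pt "0 0 0 0.25 -1" --pt "0 0 0 0.5 -1" --pt "0 0 0 0.5 -1"

```text
clock: 14.55
position: [0.566, 0.3374, 0.0932]
ee_rot: [0.69, 0.724, -0.0, -0.0]
ft_force: [-5.3, -2.0, 6.8]
grip_width: 0.344
grasp_force: 33.2
```

```bash
python3 t.py
```

```text
14.85 [0.566  0.3374 0.0932] ang 2.8 j7 -0.38 F [-5.39 -3.03  6.86] T [-0.659  1.21  -0.064] std 0.035 tau7 [-0.252 -0.018  0.042  0.056  0.059  0.06 ] 29.3
```

>>> carry_out --pt "0 0 0.001 0.25 -1" --pt "0 0 0.002 0.5 -1" --pt "0 0 0.002 0.5 -1"

```text
clock: 15.22
position: [0.5658, 0.3374, 0.0928]
ee_rot: [0.779, 0.627, -0.0, -0.0]
ft_force: [-5.4, -2.7, 7.2]
grip_width: 0.347
grasp_force: 33.2
```

```bash
python3 t.py
```

```text
15.53 [0.5659 0.3374 0.0928] ang -12.2 j7 -0.62 F [-6.12 -2.66  6.6 ] T [-0.642  1.331 -0.06 ] std 0.027 tau7 [-0.25  -0.017  0.043  0.057  0.059  0.06 ] 28.9
```

>>> carry_out --pt "0 0 0.001 0.25 -1" --pt "0 0 0.002 0.5 -1" --pt "0 0 0.002 0.5 -1"

```text
clock: 15.9
position: [0.5657, 0.3375, 0.0924]
ee_rot: [0.854, 0.52, -0.001, -0.0]
ft_force: [-7.2, -2.9, 8.0]
grip_width: 0.345
grasp_force: 33.2
```

```bash
python3 t.py
```

```text
16.2 [0.5656 0.3376 0.0924] ang -27.2 j7 -0.86 F [-6.56 -2.99  6.76] T [-0.61   1.48  -0.074] std 0.022 tau7 [-0.249 -0.017  0.043  0.057  0.06   0.06 ] 29.2
```

>>> carry_out --pt "0 0 0.001 0.25 -1" --pt "0 0 0.002 0.5 -1" --pt "0 0 0.002 0.5 -1"

```text
clock: 16.58
position: [0.5655, 0.3376, 0.092]
ee_rot: [0.915, 0.404, -0.001, -0.0]
ft_force: [-6.1, -1.6, 5.8]
grip_width: 0.343
grasp_force: 33.2
```

```bash
python3 t.py
```

```text
16.88 [0.5655 0.3377 0.092 ] ang -42.2 j7 -1.09 F [-6.96 -2.5   6.14] T [-0.502  1.516 -0.066] std 0.018 tau7 [-0.235 -0.005  0.054  0.068  0.07   0.07 ] 29.5
```

>>> carry_out --pt "0 0 0.001 0.25 -1" --pt "0 0 0.002 0.5 -1" --pt "0 0 0.002 0.5 -1"

```text
clock: 17.25
position: [0.5653, 0.3379, 0.0916]
ee_rot: [0.959, 0.282, -0.001, -0.0]
ft_force: [-8.1, -2.6, 6.1]
grip_width: 0.344
grasp_force: 33.1
```

```bash
python3 t.py
```

```text
17.55 [0.5654 0.3378 0.0917] ang -57.2 j7 -1.33 F [-7.33 -2.23  5.84] T [-0.39   1.547 -0.101] std 0.02 tau7 [-0.207  0.021  0.08   0.094  0.097  0.097] 29.2
```

Contact began at about -37°, where the moment started to climb. I'll turn slightly further and then let go.

>>> carry_out --pt "0 0 0.001 0.2 -1" --pt "0 0 0.001 0.2 -1"

```text
clock: 17.8
position: [0.5653, 0.3379, 0.0915]
ee_rot: [0.973, 0.231, -0.001, -0.001]
ft_force: [-7.4, -1.8, 6.9]
grip_width: 0.345
grasp_force: 33.1
```

```bash
python3 t.py
```

```text
18.1 [0.5653 0.3379 0.0915] ang -63.2 j7 -1.42 F [-7.18 -1.68  6.24] T [-0.342  1.592 -0.112] std 0.029 tau7 [-0.125  0.05   0.095  0.106  0.108  0.108] 29.6
```

>>> carry_out --pt "0 0 0 0 -0.2" --pt "0 0 0 0 0.3" --pt "0 0 0 0 0.3" --pt "0 0 -0.3 0 0.3" --pt "0 0 -0.7 0 0.3" --pt "0 0 -0.9 0 0.3" --pt "0 0 -0.9 0 0.3"

```text
clock: 18.98
position: [0.5676, 0.338, 0.2286]
ee_rot: [0.973, 0.232, 0.002, -0.001]
ft_force: [0.2, -0.4, -0.0]
grip_width: 0.654
grasp_force: 0.0
```

```bash
python3 t.py
python3 - <<'E'
from h import *
p=camera('top'); C=cloud(p); d=np.hypot(C[...,0]-.565,C[...,1]-.338)
k=(p['depth']>0)&(C[...,2]>.1)&(C[...,2]<.14)&(d>.06)&(d<.13)
print('lever top',k.sum(),np.median(C[k],0).round(4),C[k].min(0).round(3),C[k].max(0).round(3))
# lever grip upright: s=.092-62cos(1.58)
print(to_tool([.5403,.2575,.2],-17.3))
E
```

```text
19.27 [0.5659 0.3375 0.2245] ang -63.1 j7 -1.47 F [-0.24  0.04 -0.49] T [ 0.003  0.019 -0.01 ] std 0.031 tau7 [-0.04  -0.014 -0.004 -0.     0.001  0.001] 55.4
lever top 4 [0.5371 0.2397 0.1237] [0.535 0.24  0.123] [0.54  0.24  0.126]
(array([-59. ,  59.7,  24.8]), np.float64(-63.2), np.float64(-45.9))
```

>>> carry_out --pt "-0.2 0.2 0 -0.4 0" --pt "-0.398 0.4 0 -0.7 0" --pt "-0.398 0.4 0 -1 0" --pt "-0.398 0.4 0 -1 0"

```text
clock: 19.82
position: [0.54, 0.257, 0.2256]
ee_rot: [0.88, 0.475, -0.0, -0.0]
ft_force: [-0.1, 0.5, 0.1]
grip_width: 0.499
grasp_force: 0.0
```

>>> carry_out --pt "0 0 0 -0.3 0" --pt "0 0 0 -0.53 0" --pt "0 0 0 -0.53 0"

```text
clock: 20.2
position: [0.5401, 0.2577, 0.2253]
ee_rot: [0.806, 0.592, -0.0, 0.0]
ft_force: [-0.2, -0.0, 0.1]
grip_width: 0.5
grasp_force: 0.0
```

Run:
```python
from h import *
p=camera('wrist'); C=cloud(p); d=np.hypot(C[...,0]-.565,C[...,1]-.338)
k=(p['depth']>0)&(C[...,2]>.08)&(C[...,2]<.14)&(d>.06)&(d<.13)
if k.any(): print('lever',k.sum(),np.median(C[k],0).round(4),C[k].min(0).round(3),C[k].max(0).round(3))
print(to_tool([.5395,.2555,.104],-17.3))
```

```text
lever 605 [0.5387 0.2485 0.1158] [0.531 0.238 0.08 ] [0.546 0.253 0.127]
(array([ -2.1,   0. , 121.4]), np.float64(-17.5), np.float64(-0.2))
```

>>> carry_out --pt "-0.025 0 0.4 0 0" --pt "-0.025 0 0.7 0 0" --pt "-0.025 0 0.81 0 0" --pt "-0.025 0 0.81 0 0" --pt "-0.025 0 0.81 0 -1" --pt "-0.025 0 0.81 0 -1" --pt "-0.025 0 0.81 0 -1" --pt "-0.025 0 0.81 0 -1" --force 25

```text
clock: 21.25
position: [0.5393, 0.2544, 0.1062]
ee_rot: [0.805, 0.593, 0.001, -0.001]
ft_force: [-4.5, -1.3, 7.5]
grip_width: 0.161
grasp_force: 26.1
```

Run:
```python
from h import *
o=manip.get_obs(); print(o['position'],o['ft_force'],o['grip_width']*85)
a=np.radians(-107.5); e=np.array([np.cos(a),np.sin(a)]); pv=np.array([.5653,.3376])+.092*e
s=(o['position'][:2]-pv)@e; z=o['position'][2]-.003-.0465; r=np.hypot(s,z); th0=np.arctan2(z,s); print('s',s,'z',z,'r',r,'th',th0)
for th in np.r_[np.arange(th0,0,-.1),0,-.03,-.06]: print(round(th,2),[round(-(r*np.cos(th)-s)/.15,3),round((z-r*np.sin(th))/.15,3)])
```

```text
[0.53928737 0.25439035 0.10618227] [-4.49294212 -1.29464256  7.45603811] 13.70387831715759
s -0.00481939662926883 z 0.05668227480707805 r 0.056886789865269446 th 1.655617080463106
1.66 [np.float64(-0.0), np.float64(0.0)]
1.56 [np.float64(-0.038), np.float64(-0.001)]
1.46 [np.float64(-0.076), np.float64(0.001)]
1.36 [np.float64(-0.113), np.float64(0.007)]
1.26 [np.float64(-0.15), np.float64(0.017)]
1.16 [np.float64(-0.185), np.float64(0.031)]
1.06 [np.float64(-0.219), np.float64(0.048)]
0.96 [np.float64(-0.251), np.float64(0.068)]
0.86 [np.float64(-0.281), np.float64(0.092)]
0.76 [np.float64(-0.308), np.float64(0.118)]
0.66 [np.float64(-0.333), np.float64(0.147)]
0.56 [np.float64(-0.354), np.float64(0.178)]
0.46 [np.float64(-0.373), np.float64(0.211)]
0.36 [np.float64(-0.388), np.float64(0.246)]
0.26 [np.float64(-0.399), np.float64(0.282)]
0.16 [np.float64(-0.407), np.float64(0.319)]
0.06 [np.float64(-0.411), np.float64(0.357)]
0.0 [np.float64(-0.411), np.float64(0.378)]
-0.03 [np.float64(-0.411), np.float64(0.389)]
-0.06 [np.float64(-0.411), np.float64(0.401)]
```

>>> carry_out --pt "-0.038 0 0 0 -1" --pt "-0.076 0 0.001 0 -1" --pt "-0.113 0 0.008 0 -1" --pt "-0.15 0 0.018 0 -1" --pt "-0.186 0 0.032 0 -1" --pt "-0.221 0 0.049 0 -1" --pt "-0.254 0 0.07 0 -1" --pt "-0.285 0 0.094 0 -1" --pt "-0.313 0 0.121 0 -1" --pt "-0.34 0 0.15 0 -1"

```text
clock: 22.5
position: [0.5243, 0.2071, 0.0836]
ee_rot: [0.805, 0.593, 0.002, -0.001]
ft_force: [-4.4, 6.4, 5.6]
grip_width: 0.156
grasp_force: 28.5
```

Forces are small, so I'll continue.

>>> carry_out --pt "-0.021 0 0.031 0 -1" --pt "-0.038 0 0.064 0 -1" --pt "-0.052 0 0.099 0 -1" --pt "-0.062 0 0.135 0 -1" --pt "-0.07 0 0.172 0 -1" --pt "-0.075 0 0.21 0 -1" --pt "-0.075 0 0.235 0 -1"

```text
clock: 23.38
position: [0.5204, 0.1947, 0.0476]
ee_rot: [0.805, 0.593, 0.0, -0.001]
ft_force: [-6.8, -0.6, 7.4]
grip_width: 0.16
grasp_force: 28.6
```

>>> carry_out --pt "0 0 0.015 0 -1" --pt "0 0 0.03 0 -1" --pt "0 0 0.03 0 -1"

```text
clock: 23.75
position: [0.5204, 0.1948, 0.043]
ee_rot: [0.805, 0.593, 0.0, -0.001]
ft_force: [-5.8, -0.5, 2.2]
grip_width: 0.163
grasp_force: 28.3
```

>>> carry_out --pt "0 0 0.015 0 -1" --pt "0 0 0.03 0 -1" --pt "0 0 0.03 0 -1"

```text
clock: 24.12
position: [0.5206, 0.1951, 0.0399]
ee_rot: [0.805, 0.593, 0.001, -0.001]
ft_force: [-12.5, -1.2, 22.8]
grip_width: 0.158
grasp_force: 30.9
```

>>> carry_out --pt "0 0 0.015 0 -1" --pt "0 0 0.03 0 -1" --pt "0 0 0.03 0 -1"

```text
clock: 24.5
position: [0.521, 0.1959, 0.0367]
ee_rot: [0.805, 0.593, 0.001, -0.002]
ft_force: [-17.9, -1.8, 38.5]
grip_width: 0.159
grasp_force: 34.7
```

>>> carry_out --pt "0 0 -0.03 0 -0.9" --pt "0 0 -0.04 0 0" --pt "0 0 -0.04 0 0" --pt "0 0 -0.04 0 0" --pt "0 0 -0.4 0 0" --pt "0 0 -0.8 0 0" --pt "0 0 -1 0 0" --pt "0 0 -1 0 0"

```text
clock: 25.5
position: [0.5219, 0.1944, 0.1854]
ee_rot: [0.805, 0.593, 0.002, 0.0]
ft_force: [0.4, -0.1, -1.3]
grip_width: 0.496
grasp_force: 0.0
```

Run:
```python
from h import *
o=manip.get_obs(); print(o['position'].round(3),o['ft_force'].round(1))
p=camera('wrist'); save(p,'w3'); C=cloud(p)
r=outline_of('lever_grip',p)
a=np.radians(-107.5); ax=np.array([.5653,.3376]); e=np.array([np.cos(a),np.sin(a)])
Q=C[r[0]['region']&(p['depth']>0)]; s=(Q[:,:2]-ax)@e
for s0 in np.arange(.08,.18,.01):
    w=(s>s0)&(s<s0+.01)&(Q[:,2]>.03)
    if w.sum()>3: print(round(s0+.005,3),np.median(Q[w,2]).round(4))
d=np.hypot(C[...,0]-.565,C[...,1]-.338)
P=C[(p['depth']>0)&(d<.02)&(C[...,2]>.08)]; print('nut top',np.median(P[:,2]) if len(P) else None)
pl=C[(p['depth']>0)&(d<.044)&(d>.022)&(C[...,2]<.075)&(C[...,2]>.04)]; print('plate z',np.median(pl[:,2]) if len(pl) else None)
p=camera('scene'); save(p,'s3')
for q in ['amethyst_point','jade_point','citrine_point']: print(q,[np.round(x['position'],3) for x in boxes_of(q,p)[:1]])
```

```text
[0.522 0.194 0.185] [ 0.4 -0.1 -1.3]
0.085 0.0537
0.095 0.0558
0.105 0.0513
0.115 0.0515
0.125 0.052
0.135 0.0523
0.145 0.0526
0.155 0.053
0.165 0.0532
0.175 0.0528
nut top 0.09858376456752796
plate z 0.05203489062360972
amethyst_point [array([0.436, 0.084, 0.033])]
jade_point [array([0.722, 0.21 , 0.034])]
citrine_point [array([0.552, 0.475, 0.031])]
```

View pics/w3.png

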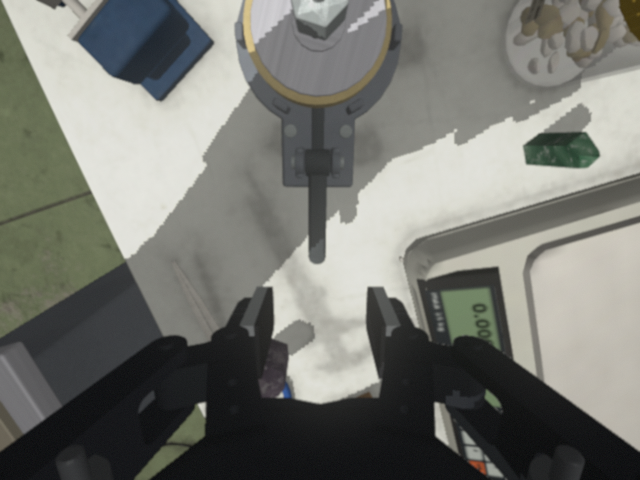

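The lever lies level again at (317, 210), with the same height profile as at the start. The stones haven't moved and the gripper is clear, so I'm handing in.

```bash
python3 -c "
from h import *
print(ticket.hand_in())"
```

```text
the job is handed in; nothing more can be done
None
```

I opened the lever to its stop, screwed the nut down until its plate bore lightly on the roll, and shut the lever fully again. The arm let go, the stone points still stand where they were, and the job is handed in at about 26 s (verdict not shown).

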